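Stop one drying timer and start the next

TASK

Each of the three desk timers runs while its black rocker is down at the display end and is stopped when the end nearer the robot is down. With the fingertips, gently press the rocker of the timer in front of the roll of masking tape fully over to stop it, then press the rocker of the timer in front of the thin dropper bottle fully over to start it. Leave the third timer, in front of the short wide bottle, running, move or lift none of the three things being timed, and withdraw.

Things in the scene. Friction and masses are not known exactly. Their poses are not given: they have to be found in the camera images.
- tape_timer: grey desk timer in front of the roll of masking tape, one of three alike, fixed, 120 long (x) x 70 wide (y) mm, white cover 33 mm high. Origin: centre of underside. +x points away from the robot, to the slanted blank display (40 mm high, x 21 to 55 mm). The thing it times stands at x 120 to 165 mm. Black see-saw rocker on top, 70 long (x) x 30 wide x 6 mm; its level axis is at x -20 mm, 45 mm above the table
- tape_rocker (a joint): tilt of the tape timer's rocker, rad: +0.18 = display end (marked with a bar) fully down, runs; -0.18 = robot-side end (marked with a ring) fully down, stopped. Stays where it is left. 3 to 4 N pressed down 25 mm from the axis tips it; firm stops at both ends. Cheeks beside the axis, 14 mm long, reach 49 mm high
- tape_run_end (a point): point on the top face of the tape timer's rocker, mid-width, 25 mm from the axis towards the display: press straight down here to start it. Travels 9 mm from stop to stop, about 54 to 45 mm above the table; what presses must not reach back over the axis
- tape_stop_end (a point): point on the top face of the tape timer's rocker, mid-width, 25 mm from the axis towards the robot: press straight down here to stop it. Travels 9 mm from stop to stop, about 54 to 45 mm above the table; what presses must not reach back over the axis
- dropper_timer: grey desk timer in front of the thin dropper bottle, one of three alike, fixed, 120 long (x) x 70 wide (y) mm, white cover 33 mm high. Origin: centre of underside. +x points away from the robot, to the slanted blank display (40 mm high, x 21 to 55 mm). The thing it times stands at x 120 to 165 mm. Black see-saw rocker on top, 70 long (x) x 30 wide x 6 mm; its level axis is at x -20 mm, 45 mm above the table
- dropper_rocker (a joint): tilt of the dropper timer's rocker, rad: +0.18 = display end (marked with a bar) fully down, runs; -0.18 = robot-side end (marked with a ring) fully down, stopped. Stays where it is left. 3 to 4 N pressed down 25 mm from the axis tips it; firm stops at both ends. Cheeks beside the axis, 14 mm long, reach 49 mm high
- dropper_run_end (a point): point on the top face of the dropper timer's rocker, mid-width, 25 mm from the axis towards the display: press straight down here to start it. Travels 9 mm from stop to stop, about 54 to 45 mm above the table; what presses must not reach back over the axis
- dropper_stop_end (a point): point on the top face of the dropper timer's rocker, mid-width, 25 mm from the axis towards the robot: press straight down here to stop it. Travels 9 mm from stop to stop, about 54 to 45 mm above the table; what presses must not reach back over the axis
- bottle_timer: grey desk timer in front of the short wide bottle, one of three alike, fixed, 120 long (x) x 70 wide (y) mm, white cover 33 mm high. Origin: centre of underside. +x points away from the robot, to the slanted blank display (40 mm high, x 21 to 55 mm). The thing it times stands at x 120 to 165 mm. Black see-saw rocker on top, 70 long (x) x 30 wide x 6 mm; its level axis is at x -20 mm, 45 mm above the table
- bottle_rocker (a joint): tilt of the bottle timer's rocker, rad: +0.18 = display end (marked with a bar) fully down, runs; -0.18 = robot-side end (marked with a ring) fully down, stopped. Stays where it is left. 3 to 4 N pressed down 25 mm from the axis tips it; firm stops at both ends. Cheeks beside the axis, 14 mm long, reach 49 mm high
- bottle_run_end (a point): point on the top face of the bottle timer's rocker, mid-width, 25 mm from the axis towards the display: press straight down here to start it. Travels 9 mm from stop to stop, about 54 to 45 mm above the table; what presses must not reach back over the axis
- bottle_stop_end (a point): point on the top face of the bottle timer's rocker, mid-width, 25 mm from the axis towards the robot: press straight down here to stop it. Travels 9 mm from stop to stop, about 54 to 45 mm above the table; what presses must not reach back over the axis
- tape_roll: roll of masking tape lying flat, 104 mm across, 25 mm high, loose. Origin: centre of its underside
- dropper_bottle: slender white dropper bottle with a narrow ribbed cap, 25 mm across, 87 mm high, standing loose. Origin: centre of its underside
- short_bottle: short wide white bottle with a broad screw cap, 55 mm across, 104 mm high, standing loose. Origin: centre of its underside

How it is judged:
On the way, in this order (a step that is already met when the one before it is completed fails the run):
1. the tape roll's timer is stopped (value of joint tape_rocker below -0.13 rad and value of joint dropper_rocker below 0 rad), for 0.2 s.
2. the dropper bottle's timer is started (value of joint dropper_rocker above 0.13 rad and value of joint tape_rocker below -0.13 rad), for 0.2 s.
At the end, for the whole second after the job is handed in: The tape timer's rocker is below -0.13 rad (robot-side end down), the dropper timer's above +0.13 rad and the third timer's still above +0.10 rad (display end down); tape roll, dropper bottle and short bottle stand still and upright (tilt under 0.2 rad) within 15 mm of where they were (all of step 2 and value of joint bottle_rocker above 0.1 rad and distance of each of tape_roll, dropper_bottle, short_bottle from where it was at the start of the episode below 0.015 m and angle between each of tape_roll, dropper_bottle, short_bottle's own z axis and vertical below 0.2 rad and linear speed of each of tape_roll, dropper_bottle, short_bottle below 0.02 m/s); the robot touches nothing.
It fails at once if the third timer's rocker is tipped (below +0.10 rad) (value of joint bottle_rocker below 0.1 rad).
It fails at once if a timed thing is moved or lifted by more than 15 mm, or tipped by more than 0.3 rad (distance of any of tape_roll, dropper_bottle, short_bottle from where it was at the start of the episode above 0.015 m or angle between any of tape_roll, dropper_bottle, short_bottle's own z axis and vertical above 0.3 rad).
It fails at once if a timer is pressed harder than 40 N (contact force between any of the arm, the fingers and tape_timer above 40 N or contact force between any of the arm, the fingers and dropper_timer above 40 N or contact force between any of the arm, the fingers and bottle_timer above 40 N).
It also fails if it takes over 35 s, if anything falls off the work surface, if the arm or the gripper's body presses on something with over 40 N, if the wrist force passes 120 N, or if a joint passes its speed limit or range.

ROBOT

A 6-joint arm with a two-finger parallel gripper is mounted at the origin on a cart in front of the work surface, level with it; the furniture and walls round the work are solid. World frame = base frame: x ahead of the robot, y to its left, z up, the work surface at z = 0. Lengths are in m, angles in rad, forces in N, time in s.
With the tool pointing down it reaches from about 0.425 to 0.95 m from the base axis. Payload 14.7 kg.
Tool frame: the origin (TCP) lies at the very end of the fingers, on their centre line; the grasp point (between the pads) lies 19 mm behind it (bot.pinch_z is the distance from the TCP to the grasp point, in m); z points along the fingers, y is the line along which they close (so a half turn about z gives the same grasp; the last joint's range is limited). The gripper opens to 85 mm and grips with 20 to 120 N. Pads are 22 mm wide; open, the fingers measure 114 mm over their backs; the gripper's body (76 mm by 85 mm) begins 54 mm behind the grasp point. The pads swing forward as they close: fully open they stand 13 mm farther back than shut.
Start: joints at [1.214, 0.48, 1.596, -0, 1.065, -0.047], TCP at [0.198, 0.619, 0.231] pointing down, gripper open.
Joint ranges: [-2.75, 2.75], [-0.82, 2.05], [0.23, 2.67], [-1.56, 4.7], [0.09, 2.69], [-2.92, 2.92]. Speed limits (rad/s): [1.89, 1.89, 2.39, 3.01, 3.01, 3.01].

INTERFACE

Orientations are given as a unit quaternion [x, y, z, w].
In Python, from bench import bot, optics, nets gives the robot as it stands.
- The arm moves only by the tool apply_moves, never from a script. Its argument "increments" is a list of rows, each a list of 3 entries, a list of its own where there are three numbers: the shift along the tool's x, y, z in cm, then the turn, a rotation vector about the tool's x, y, z in rad, then the opening, from 0 (shut) to 1 (fully open). In form: [[[tx, ty, tz], [rx, ry, rz], hand], ...]. A call has exactly 8 rows; each row shifts and turns the commanded pose from where the row before left it, along the tool's axes as they then stand; what a row does not reach is not made up. A row lasts 1/10 s, in which the tool goes at most 50 mm and 8.59 degrees, less where a joint would pass 70% of its speed; a pose out of reach is approached as far as the arm can. A call is refused whole if a number of a shift passes 5 or a number of a turn 0.15, either way. A call with a gripper value outside its range is refused whole. The fingers move at their own pace and stop on an object; "force" is the grip in N (left out, the last holds). Time passes only in rows, so rows that do not move let the fingers close, or fill a call up. It gives the time, the measured TCP pose, the force, the opening and the grip force at its end, in the units of the state.
- bot.read_state(): the state, without advancing time (a new reading comes with each control period).
- optics.get_image(name): name is "scene" or "top" or "wrist"; returns the picture (400x640x3 uint8, red, green, blue); there is no depth.
- optics.camera_info(name): a dict with "fx", "fy", "cx", "cy" (pixels), "eye" and "attitude" of the camera in the world; the wrist camera has in their place "hand_eye" (4x4, takes a point from camera to tool coordinates, whose origin is the TCP and whose axes are the flange's). Camera axes: x right, y down, z forward; pixel columns grow to the right and rows downward; lengths in m; the calibration is good to about 2 mm. A picture is of the moment at which its call begins: read the wrist's pose just before it. camera_info takes no time and is no camera call.
- bot.hand_in(): hands the job in; it is judged then, once.
Trained networks look in the newest picture that a camera, given by its name, has taken for a name from the list of things; names that differ only in an ending like _2 or _b are one class to them, and where a whole thing is asked for, a point or a joint stands for the part that bears it (a point fixed in the world has none). Each returns a list of dicts, best first, with "confidence" (0 to 1); they miss things now and then, are a little off and sometimes report something else, mostly with a low value. They report only what shows in the picture. A call takes as long as a camera call.
- nets.search_frame(camera, name): "position" ([column, row] as shares, 0 to 1, of the picture: columns of its width, rows of its height, amid what is visible of it).
- nets.masks_of(camera, name): "mask" (400x640 bool, what is visible of it) and "position" ([column, row] as shares, 0 to 1, of the picture: columns of its width, rows of its height, amid what is visible of it).
The state is a dict: "time_s": time; "qpos": joint angles; "qd": joint speeds; "joint_efforts": joint torques, N m; "position": TCP position; "tool_rot": TCP orientation; "force": force on the tool from outside, world axes, zero at the start; "moment": the same for the moment, N m; "opening": finger opening in m; "grasp_force": force on a finger pad.
Only numpy, scipy, OpenCV 4.12 (cv2) and the standard library are available. Lean on these libraries where they do the work, as an engineer would, in place of code of your own. Each camera call takes 0.05 s, during which the arm holds its last target. There are 200 camera calls.

## Working session

There is one attempt and no reset: what is moved stays moved. The work goes in short steps, Python scripts to look and compute and a tool call to move; the robot and the scene stay as the last step left them, time stands still between calls to the robot, and variables do not carry over. Pictures are saved under pics/ and viewed, at most 10 in all, crops included, and the job is handed in when it is done.

Besides the shell and the picture viewer there is one more tool, called by a JSON object that holds its "op" and its "data". apply_moves: Moves the arm, as the interface text tells. Its arguments: {"type":"object","properties":{"increments":{"type":"array"},"force":{"type":"number"}},"required":["increments"]}

```bash
mkdir -p pics
cat > h.py <<'E'
import numpy as np, cv2
from bench import bot, optics, nets
from scipy.spatial.transform import Rotation as R
def ray(c,u,v):
    i=optics.camera_info(c); return i
def pos(c,uv,z):
    i=optics.camera_info(c); A=np.array(i["attitude"])
    A=A if A.shape==(3,3) else R.from_quat(A).as_matrix()
    d=A@np.array([(uv[0]-i["cx"])/i["fx"],(uv[1]-i["cy"])/i["fy"],1]); e=np.array(i["eye"])
    return e+d*(z-e[2])/d[2]
def save(c,n):
    im=optics.get_image(c); cv2.imwrite(f"pics/{n}.png",im[:,:,::-1]); return im
E
python3 - <<'E'
from h import *
for c in("top","scene"):
    save(c,c+"0"); print(optics.camera_info(c))
    for n,z in(("tape_timer",.035),("tape_rocker",.048),("tape_roll",.025),("dropper_bottle",.05),("short_bottle",.1)):
        for d in nets.masks_of(c,n)[:4]:
            p=np.array(d["position"])*[640,400]; print(c,n,round(d["confidence"],2),p.round(1),pos(c,p,z).round(3),d["mask"].sum())
s=bot.read_state();print(s["position"],s["tool_rot"],s["time_s"])
E
```

```text
{'fx': 482.77169894004106, 'fy': 482.77169894004106, 'cx': 321.9013655252107, 'cy': 200.16385273703412, 'eye': array([ 0.51853124, -0.10786165,  1.38600266]), 'attitude': array([-0.70606032,  0.70757464, -0.02471555,  0.01435591])}
top tape_timer 0.8 [320.8 231.6] [ 0.505 -0.124  0.035] 1028
top tape_rocker 0.64 [321.6 237.4] [ 0.489 -0.126  0.048] 305
top tape_rocker 0.32 [306.  165.8] [ 0.688 -0.083  0.048] 614
top tape_roll 0.69 [309.5 184.6] [ 0.638 -0.093  0.025] 607
top dropper_bottle 0.52 [411.9 167.5] [ 0.683 -0.379  0.05 ] 93
top short_bottle 0.58 [233.  177.1] [0.652 0.11  0.1  ] 419
{'fx': 362.1062521221184, 'fy': 362.1062521221184, 'cx': 317.70880872675303, 'cy': 195.7400950541666, 'eye': array([ 0.13554447, -0.84789836,  0.56028431]), 'attitude': array([ 0.83399182, -0.24885358,  0.13415426, -0.47384826])}
scene tape_timer 0.61 [288.5 215.4] [ 0.488 -0.151  0.035] 1088
scene tape_rocker 0.52 [279.6 206. ] [ 0.481 -0.116  0.048] 178
scene tape_roll 0.56 [337.4 189.5] [ 0.681 -0.098  0.025] 682
scene dropper_bottle 0.85 [410.9 234. ] [ 0.677 -0.396  0.05 ] 245
scene short_bottle 0.9 [292.2 157.6] [0.603 0.028 0.1  ] 507
[0.19812332 0.61904762 0.23130426] [ 1.54273115e-01  9.88028241e-01 -8.74942451e-06 -7.23681140e-06] 0.6
```

```bash
python3 -c "
import cv2,numpy as np
a=cv2.imread('pics/top0.png');b=cv2.imread('pics/scene0.png')
cv2.imwrite('pics/c0.png',cv2.resize(np.vstack([a,b]),(480,600)))"
```

```text
(no output)
```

View pics/top0.png

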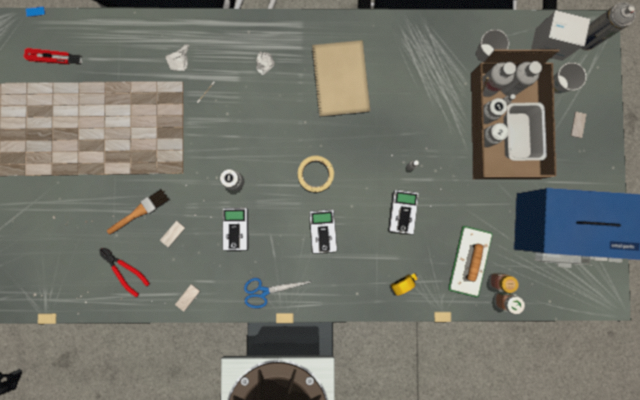

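View pics/scene0.png

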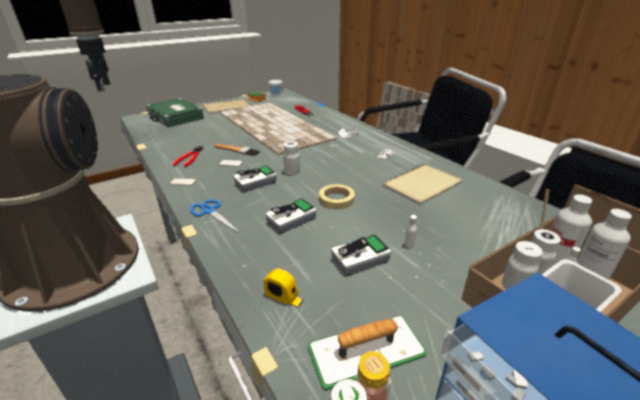

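The top view shows three timers: bottle (235,230), tape (323,231) and dropper (403,212), with the displays on the far side. I'll fit rectangles to them in the top image.

```bash
cat > m.py <<'E'
from h import *
im=cv2.imread("pics/top0.png"); o=[]
for n,(u,v) in dict(bottle=(235,230),tape=(323,231),dropper=(403,212)).items():
    c=im[v-32:v+32,u-26:u+26].astype(int)
    m=(((c.min(2)>150)|((c[:,:,1]-c[:,:,2]>40)))).astype(np.uint8)
    k,l,st,_=cv2.connectedComponentsWithStats(m); b=1+st[1:,4].argmax()
    pts=np.argwhere(l==b)[:,::-1]+[u-26,v-32]
    r=cv2.minAreaRect(pts.astype(np.float32)); bx=cv2.boxPoints(r)
    w=np.array([pos("top",p,.033)[:2] for p in bx]); cen=w.mean(0)
    e=[w[1]-w[0],w[2]-w[1]]; e.sort(key=np.linalg.norm); d=e[1]*np.sign(e[1][0]); a=np.arctan2(d[1],d[0])
    ax=np.array([np.cos(a),np.sin(a)])
    print(n,cen.round(4),"yaw",a.round(3),[np.linalg.norm(x).round(3) for x in e],"run",(cen+.005*ax).round(4),"stop",(cen-.045*ax).round(4))
    o.append(cv2.resize(im[v-32:v+32,u-26:u+26],None,fx=5,fy=5,interpolation=2))
cv2.imwrite("pics/crops.png",np.hstack(o))
E
python3 m.py
```

```text
bottle [0.5147 0.1163] yaw 0.006 [np.float64(0.064), np.float64(0.114)] run [0.5197 0.1164] stop [0.4697 0.1161]
tape [ 0.4909 -0.1314] yaw 0.073 [np.float64(0.067), np.float64(0.084)] run [ 0.4959 -0.1311] stop [ 0.446  -0.1347]
dropper [ 0.543  -0.3558] yaw -0.135 [np.float64(0.067), np.float64(0.08)] run [ 0.5479 -0.3565] stop [ 0.4984 -0.3498]
```

View pics/crops.png

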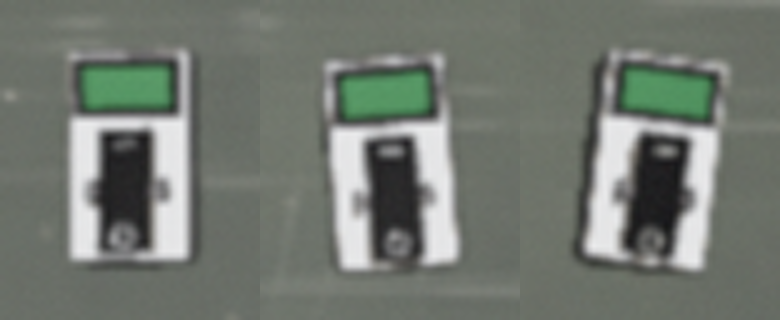

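The crops show the tape timer running and yawed by about +0.07. The dropper timer is yawed by about −0.135. Setting the back edge from the known 120 mm length puts the tape stop end near (0.4625, −0.1335) and the dropper run end near (0.566, −0.359). I'll shut the fingers and move over.

{"op": "apply_moves", "data": {"increments": [[[-3, -1.9, 0], [0, 0, 0], 0], [[-3, -1.9, 0], [0, 0, 0], 0], [[-3, -1.9, 0], [0, 0, 0], 0], [[-3, -1.9, 0], [0, 0, 0], 0], [[-3, -1.9, 0], [0, 0, 0], 0], [[-3, -1.9, 0], [0, 0, 0], 0], [[-3, -1.9, 0], [0, 0, 0], 0], [[-3, -1.9, 0], [0, 0, 0], 0]]}}

```text
time_s: 1.4
position: [0.3812, 0.4, 0.2315]
tool_rot: [0.154, 0.988, 0.0, 0.0]
force: [1.0, 0.6, -0.1]
opening: 0.0002
grasp_force: 0.0
```

{"op": "apply_moves", "data": {"increments": [[[-3.2, -2.1, 0], [0, 0, 0], 0], [[-3.2, -2.1, 0], [0, 0, 0], 0], [[-3.2, -2.1, 0], [0, 0, 0], 0], [[-3.2, -2.1, 0], [0, 0, 0], 0], [[-3.2, -2.1, 0], [0, 0, 0], 0], [[-0.7, -3.4, 0], [0, 0, 0], 0], [[-0.7, -3.4, 0], [0, 0, 0], 0], [[-0.7, -3.4, 0], [0, 0, 0], 0]]}}

```text
time_s: 2.2
position: [0.4895, 0.1474, 0.2313]
tool_rot: [0.154, 0.988, -0.0, 0.0]
force: [0.3, -0.3, 0.3]
opening: -0.0001
grasp_force: 0.0
```

{"op": "apply_moves", "data": {"increments": [[[-0.7, -3.4, 0], [0, 0, 0], 0], [[-0.7, -3.4, 0], [0, 0, 0], 0], [[-0.7, -3.4, 0], [0, 0, 0], 0], [[-0.7, -3.4, 0], [0, 0, 0], 0], [[-0.7, -3.4, 0], [0, 0, 0], 0], [[-0.7, -3.4, 0], [0, 0, 0], 0], [[-0.7, -3.4, 0], [0, 0, 0], 0], [[0, 0, 0], [0, 0, 0], 0]]}}

```text
time_s: 3.0
position: [0.4636, -0.096, 0.2315]
tool_rot: [0.156, 0.988, -0.0, 0.0]
force: [0.3, 1.5, -0.4]
opening: -0.0001
grasp_force: 0.0
```

{"op": "apply_moves", "data": {"increments": [[[0, 0, 0], [0, 0, -0.1], 0], [[0, 0, 0], [0, 0, -0.1], 0], [[0, 0, 0], [0, 0, -0.1], 0], [[0, 0, 0], [0, 0, -0.08], 0], [[0, 0, 1.5], [0, 0, 0], 0], [[0, 0, 1.5], [0, 0, 0], 0], [[0, 0, 1.5], [0, 0, 0], 0], [[0, 0, 0], [0, 0, 0], 0]]}}

```text
time_s: 3.8
position: [0.4628, -0.0921, 0.185]
tool_rot: [-0.035, 0.999, 0.0, -0.001]
force: [0.2, -0.5, 0.5]
opening: -0.0004
grasp_force: 0.0
```

Next, a close look with the wrist camera, with the estimated targets projected into the picture.

```bash
cat > w.py <<'E'
from h import *
import sys
def T():
    s=bot.read_state(); M=np.eye(4); M[:3,:3]=R.from_quat(s["tool_rot"]).as_matrix(); M[:3,3]=s["position"]
    i=optics.camera_info("wrist"); return M@np.array(i["hand_eye"]),i
def proj(p,C,i):
    q=np.linalg.inv(C)@np.append(p,1); return np.array([i["fx"]*q[0]/q[2]+i["cx"],i["fy"]*q[1]/q[2]+i["cy"]])
def back(uv,z,C,i):
    d=C[:3,:3]@np.array([(uv[0]-i["cx"])/i["fx"],(uv[1]-i["cy"])/i["fy"],1]); e=C[:3,3]
    return e+d*(z-e[2])/d[2]
E
python3 - <<'E'
from w import *
C,i=T(); im=save("wrist","w1")
b=im[:,:,::-1].copy()
for p in((.4625,-.1335,.054),(.4874,-.1315,.048),(.5124,-.13,.045)):
    q=proj(p,C,i); print(q); cv2.drawMarker(b,tuple(int(x) for x in q),(0,0,255),0,14,1)
for d in nets.masks_of("wrist","tape_rocker"):
    q=np.array(d["position"])*[640,400]; print(d["confidence"],q,back(q,.048,C,i))
cv2.imwrite("pics/w1m.png",b)
E
```

```text
[279.27572951 189.65951534]
[281.2370617  211.58215476]
[282.21777636 232.816692  ]
0.97 [283.968 210.   ] [ 0.48546187 -0.12870275  0.048     ]
```

View pics/w1m.png

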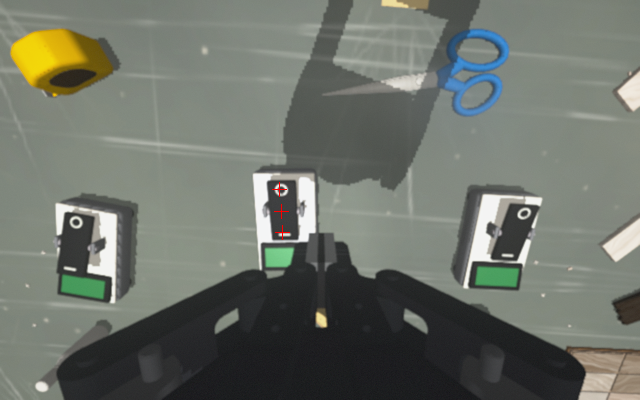

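The wrist view shows the tape rocker at (284,210), with the ring at (281,190). My estimate was within about 3 mm, so I'll aim the press at (0.461, −0.131).

{"op": "apply_moves", "data": {"increments": [[[0.2, -2, 0], [0, 0, 0], 0], [[0.2, -1.9, 0], [0, 0, 0], 0], [[0, 0, 2.5], [0, 0, 0], 0], [[0, 0, 2.5], [0, 0, 0], 0], [[0, 0, 2.5], [0, 0, 0], 0], [[0, 0, 2.5], [0, 0, 0], 0], [[0, 0, 1.5], [0, 0, 0], 0], [[0, 0, 0], [0, 0, 0], 0]]}}

```text
time_s: 4.7
position: [0.4621, -0.1317, 0.0705]
tool_rot: [-0.035, 0.999, 0.0, -0.001]
force: [0.4, -0.9, 0.7]
opening: -0.0
grasp_force: 0.0
```

Now a slow press, 0.07 down to about 0.046.

{"op": "apply_moves", "data": {"increments": [[[0.1, 0, 0.5], [0, 0, 0], 0], [[0, 0, 0.5], [0, 0, 0], 0], [[0, 0, 0.4], [0, 0, 0], 0], [[0, 0, 0.3], [0, 0, 0], 0], [[0, 0, 0.3], [0, 0, 0], 0], [[0, 0, 0.3], [0, 0, 0], 0], [[0, 0, 0.1], [0, 0, 0], 0], [[0, 0, 0], [0, 0, 0], 0]]}}

```text
time_s: 5.5
position: [0.461, -0.132, 0.0471]
tool_rot: [-0.035, 0.999, 0.0, -0.0]
force: [-3.4, 0.6, 3.4]
opening: -0.0002
grasp_force: 1.3
```

{"op": "apply_moves", "data": {"increments": [[[0, 0, 0.05], [0, 0, 0], 0], [[0, 0, 0.05], [0, 0, 0], 0], [[0, 0, 0.05], [0, 0, 0], 0], [[0, 0, 0], [0, 0, 0], 0], [[0, 0, 0], [0, 0, 0], 0], [[0, 0, 0], [0, 0, 0], 0], [[0, 0, 0], [0, 0, 0], 0], [[0, 0, 0], [0, 0, 0], 0]]}}

```text
time_s: 6.3
position: [0.461, -0.132, 0.0462]
tool_rot: [-0.035, 0.999, 0.0, -0.0]
force: [-8.5, -0.8, 16.2]
opening: -0.0
grasp_force: 8.9
```

It reached the firm stop at 16 N. I'll lift and go to the dropper timer.

{"op": "apply_moves", "data": {"increments": [[[0, 0, -1], [0, 0, 0], 0], [[0, 0, -3], [0, 0, 0], 0], [[0, 0, -4], [0, 0, 0], 0], [[0, 0, -4], [0, 0, 0], 0], [[-1.2, -3.2, 0], [0, 0, 0], 0], [[-1.2, -3.2, 0], [0, 0, 0], 0], [[-1.2, -3.2, 0], [0, 0, 0], 0], [[-1.2, -3.2, 0], [0, 0, 0], 0]]}}

```text
time_s: 7.1
position: [0.5193, -0.2578, 0.1665]
tool_rot: [-0.035, 0.999, -0.0, 0.001]
force: [0.8, -0.7, 0.7]
opening: -0.0
grasp_force: 0.0
```

{"op": "apply_moves", "data": {"increments": [[[-1.2, -3.2, 0], [0, 0, 0], 0], [[-1.2, -3.2, 0], [0, 0, 0], 0], [[0, 0, 0], [0, 0, 0.1], 0], [[0, 0, 0], [0, 0, 0.1], 0], [[0, 0, 0], [0, 0, 0], 0], [[0, 0, 0], [0, 0, 0], 0], [[0, 0, 0], [0, 0, 0], 0], [[0, 0, 0], [0, 0, 0], 0]]}}

```text
time_s: 7.9
position: [0.5469, -0.3184, 0.1659]
tool_rot: [0.064, 0.998, -0.0, 0.0]
force: [0.0, 0.9, 0.7]
opening: -0.0002
grasp_force: 0.0
```

Run:
```python
from w import *
C,i=T(); im=save("wrist","w2")
print(bot.read_state()["position"])
b=im[:,:,::-1].copy()
for p in((.5663,-.359,.054),(.5415,-.3556,.048),(.461,-.131,.045)):
    q=proj(p,C,i); print(q); cv2.drawMarker(b,tuple(int(x) for x in q),(0,0,255),0,14,1)
for d in nets.masks_of("wrist","dropper_rocker"):
    q=np.array(d["position"])*[640,400]; print(d["confidence"],q,back(q,.048,C,i))
cv2.imwrite("pics/w2m.png",b)
```

```text
[ 0.54686851 -0.31840176  0.1659487 ]
[281.32419531 221.73401977]
[281.42522929 195.08565276]
[521.07466912  73.54308559]
0.79 [284.928 194.08 ] [ 0.54094498 -0.35209321  0.048     ]
```

View pics/w2m.png

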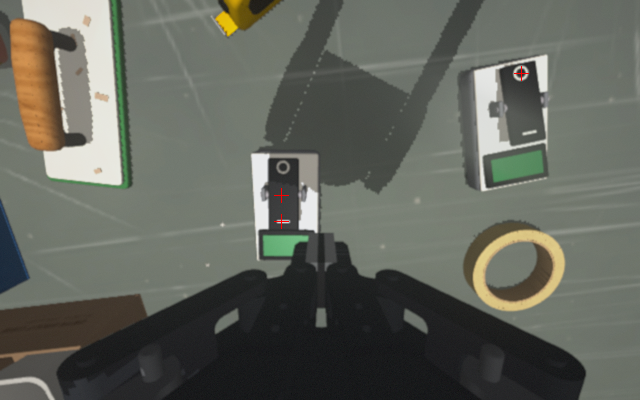

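The rocker sits at (284,194) and the bar at (284,221). The dropper timer is stopped (bar end up), and the tape timer now shows its ring end down. I'll target (0.5655, −0.356).

{"op": "apply_moves", "data": {"increments": [[[-1.2, -1.8, 0], [0, 0, 0], 0], [[-1.1, -1.7, 0], [0, 0, 0], 0], [[0, 0, 2.5], [0, 0, 0], 0], [[0, 0, 2.5], [0, 0, 0], 0], [[0, 0, 2.5], [0, 0, 0], 0], [[0, 0, 2], [0, 0, 0], 0], [[0, 0, 0], [0, 0, 0], 0], [[0, 0, 0], [0, 0, 0], 0]]}}

```text
time_s: 8.8
position: [0.5652, -0.3562, 0.071]
tool_rot: [0.065, 0.998, 0.0, -0.0]
force: [0.2, -0.3, -0.3]
opening: 0.0002
grasp_force: 0.0
```

{"op": "apply_moves", "data": {"increments": [[[0, 0, 0.5], [0, 0, 0], 0], [[0, 0, 0.5], [0, 0, 0], 0], [[0, 0, 0.4], [0, 0, 0], 0], [[0, 0, 0.3], [0, 0, 0], 0], [[0, 0, 0.3], [0, 0, 0], 0], [[0, 0, 0.3], [0, 0, 0], 0], [[0, 0, 0.1], [0, 0, 0], 0], [[0, 0, 0], [0, 0, 0], 0]]}}

```text
time_s: 9.6
position: [0.5661, -0.3566, 0.0471]
tool_rot: [0.065, 0.998, -0.0, 0.001]
force: [5.3, -0.5, 3.7]
opening: -0.0002
grasp_force: 2.2
```

{"op": "apply_moves", "data": {"increments": [[[0, 0, 0.05], [0, 0, 0], 0], [[0, 0, 0.05], [0, 0, 0], 0], [[0, 0, 0.05], [0, 0, 0], 0], [[0, 0, 0], [0, 0, 0], 0], [[0, 0, 0], [0, 0, 0], 0], [[0, 0, 0], [0, 0, 0], 0], [[0, 0, 0], [0, 0, 0], 0], [[0, 0, 0], [0, 0, 0], 0]]}}

```text
time_s: 10.4
position: [0.5662, -0.3567, 0.0464]
tool_rot: [0.065, 0.998, -0.001, 0.001]
force: [3.5, 2.1, 14.4]
opening: 0.0004
grasp_force: 7.5
```

At the stop again, at 14 N. I'll withdraw upwards and toward the robot.

{"op": "apply_moves", "data": {"increments": [[[0, 0, -1], [0, 0, 0], 0], [[0, 0, -3], [0, 0, 0], 0], [[0, 0, -4], [0, 0, 0], 0], [[0, 0, -4], [0, 0, 0], 0], [[0, 0, -3], [0, 0, 0], 0], [[1, 2, 0], [0, 0, 0], 0], [[1, 2, 0], [0, 0, 0], 0], [[0, 0, 0], [0, 0, 0], 0]]}}

```text
time_s: 11.2
position: [0.5489, -0.3116, 0.1955]
tool_rot: [0.064, 0.998, 0.001, -0.001]
force: [-0.1, 0.3, -0.1]
opening: 0.0
grasp_force: 0.0
```

```bash
python3 -c "
from w import *
a=save('wrist','w3')
cv2.imwrite('pics/w3c.png',cv2.resize(a[30:290,180:640,::-1],None,fx=1.7,fy=1.7,interpolation=2))
s=bot.read_state();print(s['position'],s['time_s'],s['qd'])"
```

```text
[ 0.54965828 -0.31292562  0.19557678] 11.25 [-0.01531443  0.02104267 -0.03378414 -0.00475353 -0.00492195 -0.0078691 ]
```

View pics/w3c.png

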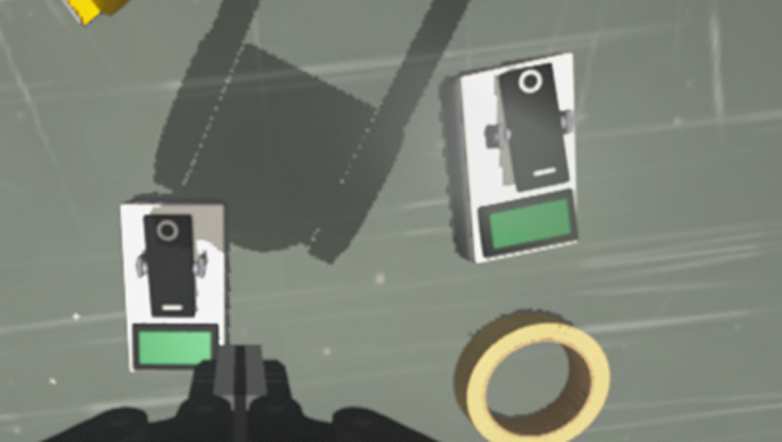

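The tape rocker (crop 535,125) has its bar end raised. The dropper rocker (170,265) has moved closer to the display at its bar end. Both presses ended on the firm stop at the same height, and the arm is clear.

```bash
python3 -c "
from bench import bot
print(bot.hand_in())"
```

```text
the job is handed in; nothing more can be done
None
```

I stopped the tape timer, then started the dropper timer, pressing each rocker to its firm stop at 14–16 N. I didn't touch the third timer or the timed things, and I withdrew and handed the job in at about 11 s; no verdict came back.

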